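Clear the sander's mitre slot with the mitre gauge

ROBOT

A 6-joint arm with a two-finger parallel gripper is mounted at the origin on the work surface. World frame = base frame: x ahead of the robot, y to its left, z up, the work surface at z = 0. Lengths are in mm, angles in rad, forces in N, time in s.
With the tool pointing down it reaches from about 350 to 775 mm from the base axis. Payload 7.3 kg.
Tool frame: the origin (TCP) lies at the very end of the fingers, on their centre line; the grasp point (between the pads) lies 19 mm behind it; z points along the fingers, y is the direction in which the jaws open and shut (so a half turn about z gives the same grasp; the last joint's range is limited). The gripper opens to 92 mm and grips with 3 to 60 N. Pads are 19 mm wide; open, the fingers measure 130 mm over their backs; the gripper's body (75 mm by 190 mm) begins 47 mm behind the grasp point.
Start: joints at [1.187, 0.342, 1.524, -0, 1.275, -0.146], TCP at [123.657, 510.252, 189.341] pointing down, gripper open.
Joint ranges: [-2.53, 2.53], [-0.77, 2.02], [0.04, 2.7], [-1, 4.14], [0.28, 2.66], [-3.11, 3.11]. Speed limits (rad/s): [2.57, 2.57, 3.14, 3.14, 3.14, 3.14].

INTERFACE

Orientations are given as a unit quaternion [x, y, z, w].
In Python, from bench import env gives the robot as it stands.
- The arm moves only by the tool arm_command, never from a script. Its argument "increments" is one flat list of numbers, 7 for each row, row after row: the turn, a rotation vector about the tool's x, y, z in rad, then the shift along the tool's x, y, z in mm, then the finger opening in mm, from 0 to 91.8. In form: [ax, ay, az, x, y, z, fingers, ax, ay, az, x, y, z, fingers, ...]. A call has 1 to 10 rows; each row is the pose to reach, as a shift and turn from the pose measured when the call began, along the tool's axes at that moment; what a row does not reach only later rows make up. A row lasts 1/12 s, in which the tool goes at most 41.7 mm and 7.16 degrees, less where a joint would pass 70% of its speed; a pose out of reach is approached as far as the arm can. A call with a gripper value outside its range is refused whole. The fingers move at their own pace and stop on an object; "force" is the grip in N (left out, the last holds). Time passes only in rows, so rows that repeat a pose let the fingers close. It gives the time, the measured TCP pose, the force and the opening at its end, in the units of the state.
- env.get_obs(): the state, without advancing time (a new reading comes with each control period).
- env.get_image(name): name is "side" or "top" or "wrist"; returns the picture (400x640x3 uint8, blue, green, red); there is no depth.
- env.camera_params(name): a dict with "camera_matrix" (3x3 intrinsics, pixels), "k1" (the pictures are not rectified: a ray, as slopes to the right and down, at radius r is drawn at 1 + k1 r^2 times it, then the intrinsics apply), "view" (4x4, takes a point from world to camera coordinates). Camera axes: x right, y down, z forward; pixel columns grow to the right and rows downward; lengths in mm; the calibration is good to about 2 mm. A picture is of the moment at which its call begins: read the wrist's pose just before it. camera_params takes no time and is no camera call; for the wrist camera it gives the pose at the moment of the call.
- env.job_done(): hands the job in, once; it reports no verdict.
Trained networks look in the newest picture that a camera, given by its name, has taken for a name from the list of things; names that differ only in an ending like _2 or _b are one class to them, and where a whole thing is asked for, a point or a joint stands for the part that bears it (a point fixed in the world has none). Each returns a list of dicts, best first, with "score" (0 to 1); they miss things now and then, are a little off and sometimes report something else, mostly with a low value. They report only what shows in the picture. A call takes as long as a camera call.
- env.boxes_of(camera, label): "rect" ([left, top, right, bottom] in pixels, round what is visible of it).
The state is a dict: "clock": time; "q": joint angles; "qd": joint speeds; "joint_torque": joint torques, N m; "tool_pos": TCP position; "ee_rot": TCP orientation; "contact_force": force on the tool from outside, world axes, zero at the start; "wrist_torque": the same for the moment, N m; "width": finger opening in mm.
Only numpy, scipy, OpenCV 4.12 (cv2) and the standard library are available. Lean on these libraries where they do the work, as an engineer would, in place of code of your own. Each camera call takes 0.05 s, during which the arm holds its last target.

TASK

A sawn strip of wood has dropped into the mitre slot of the disc sander's table. Set the mitre gauge's bar down into the slot behind the strip and slide the gauge along the slot, easing it without ever forcing it, so that it pushes the strip off the open end of the table into the scrap box below. Push the strip only with the gauge, never with the fingers; leave the gauge sitting fully down in the slot and everything else on the bench where it is.

Things in the scene. Friction and masses are not known exactly. Their poses are not given: they have to be found in the camera images.
- sander: fixed grey disc sander. Origin at bench level under the middle of its table's slot; +x along the slot to the end over the scrap box, +y to the upright sanding disc, z up. Bare metal level table: x -130 to 130 mm, y -60 to 82 mm, top at z 140 mm, 22 mm thick. Disc 150 mm across, face at y = 90 mm; disc, guard and motor behind it reach 81 mm above the table, y up to 310 mm
- slot_mid (a point): nominal middle of the slot's floor, axes as the sander's. The table is bolted on through slotted holes, so the true slot lies up to 4.5 mm to either side (y) of this point and up to 0.015 rad askew: find it by feel or eye. Slot straight, over the whole table, open above and at both ends, 22 mm wide, 10 mm deep, upper edges chamfered 1.5 mm
- slot_outlet (a point): nominal end of the slot's floor (as slot_mid) at the table's edge above the scrap box, 130 mm along +x from slot_mid
- gauge: loose mitre gauge, 0.3 to 0.5 kg, standing on its bar on the bench. Origin under the bar's centre, +x its front, along the bar. Steel bar 120 x 20 x 9 mm high; on it an aluminium half-round head, x -33 to 24, 92 mm wide, z 9 to 17 mm, and an upright fence plate, x 23 to 31, 120 mm wide, z 9 to 35 mm. Fully seated, the head rests on the table, the bar 1 mm above the slot's floor, 1 mm play each side
- gauge_grip (a point): point to grip, at the middle of the gauge's upright square black handle (26 x 26 mm, from 21 to 83 mm above the bar's underside); this point is 8 mm behind (-x) and 58 mm above the gauge's origin. Axes as the gauge's
- gauge_nose (a point): centre of the front end face of the gauge's bar, 60 mm in front of (+x) the gauge's origin and 4.5 mm above its underside; this end pushes the strip
- strip: the stuck strip of pale wood, 90 (x) x 10 x 8 mm, 10 to 15 g, lying loose and lengthwise on the slot's floor, 2 mm below the table's surface, too deep to be gripped. Origin under its centre; x along it
- strip_center (a point): centre of the strip
- box: open grey plastic scrap box, fixed on the bench under the slot's outlet, 220 (x) x 200 x 88 mm high, walls 5 mm, with two other scraps of wood in it; its near wall stands a little under the table. Origin under its centre
- box_in (a point): centre of the scrap box's inner floor, 5 mm above the bench
- sanding_block: loose wooden sanding block with a cork sole, 110 x 62 x 28 mm high, lies near the gauge; origin under its centre
- try_square: loose try square lying flat: dark wooden stock 22 x 110 x 16 mm, steel blade 150 x 30 mm along its +x; origin under the stock's centre
- pencil: loose flat carpenter's pencil, 160 (x) x 14 x 8 mm; origin under its centre
- disc_stack: loose stack of sanding discs, 124 mm across, 14 mm high; origin under its centre
- glue: loose white glue bottle, 56 mm across, 160 mm high, upright; origin under its centre
- tape: loose grey tape measure, about 80 x 34 x 62 mm high; origin under its centre

How it is judged:
By the outcome, as a careful person would: the job done as asked, in the order asked, and still so for the second after the job is handed in, with the robot touching nothing.
It also fails if it takes over 64 s, if anything falls off the work surface, if the arm or the gripper's body presses on something with over 40 N, if the wrist force passes 120 N, or if a joint passes its speed limit or range.

## Working session

There is one attempt and no reset: what is moved stays moved. The work goes in short steps, Python scripts to look and compute and a tool call to move; the robot and the scene stay as the last step left them, time stands still between calls to the robot, and variables do not carry over. Pictures are saved under pics/ and viewed, and the job is handed in when it is done.

Besides the shell and the picture viewer there is one more tool, called after ">>>" by a JSON object that holds its "name" and its "arguments". arm_command: Moves the arm, as the interface text tells. Its arguments: {"type":"object","properties":{"increments":{"type":"array"},"force":{"type":"number"}},"required":["increments"]}

```bash
ls; mkdir -p pics
python3 - <<'E'
from bench import env
import cv2
o=env.get_obs(); print(o)
for n in ("side","top","wrist"):
    im=env.get_image(n); cv2.imwrite(f"pics/{n}0.png",im)
    p=env.camera_params(n); print(n,p)
E
```

```text
pics
{'clock': 0.0, 'q': array([ 1.18701836e+00,  3.42728650e-01,  1.52504421e+00, -8.66467927e-06,
        1.27540226e+00, -1.45971392e-01]), 'qd': array([ 1.53425365e-03, -8.13116583e-04, -1.70270911e-03,  8.15127526e-05,
        7.42276965e-04, -4.04366549e-04]), 'joint_torque': array([-3.74082538e-04, -4.31237340e+01, -2.44224000e+01,  7.17547699e-02,
        5.59571455e-02, -7.32491162e-05]), 'tool_pos': array([123.45989012, 509.78276134, 188.63245119]), 'ee_rot': array([ 1.18622017e-01,  9.92939168e-01, -7.64724163e-04, -2.03136478e-04]), 'contact_force': array([-0.2026645 ,  0.97063381,  1.07161225]), 'wrist_torque': array([ 0.0229316 ,  0.03660334, -0.01689163]), 'width': 91.80344019766778}
side {'camera_matrix': array([[491.10613639,   0.        , 315.91310776],
       [  0.        , 491.10613639, 210.22499766],
       [  0.        ,   0.        ,   1.        ]]), 'k1': 0.008970487726732786, 'view': array([[ 8.50500817e-01, -5.25852551e-01,  1.12895907e-02,
        -4.98721711e+02],
       [-3.36508953e-01, -5.60506864e-01, -7.56699267e-01,
         2.05960341e+02],
       [
[... 574 characters left out ...]
98223168e-03, -9.96467578e-01,
         1.45535845e+03],
       [ 0.00000000e+00,  0.00000000e+00,  0.00000000e+00,
         1.00000000e+00]])}
wrist {'camera_matrix': array([[326.58074108,   0.        , 318.68937882],
       [  0.        , 326.58074108, 206.1573068 ],
       [  0.        ,   0.        ,   1.        ]]), 'k1': -0.05698686644750756, 'view': array([[ 2.35694464e-01,  9.71826690e-01, -1.00196141e-03,
        -5.25233925e+02],
       [ 9.42041591e-01, -2.28217225e-01,  2.45915716e-01,
        -3.13644889e+01],
       [ 2.38758792e-01, -5.89048623e-02, -9.69290698e-01,
         3.89041583e+02],
       [ 0.00000000e+00,  0.00000000e+00,  0.00000000e+00,
         1.00000000e+00]])}
```

View pics/side0.png

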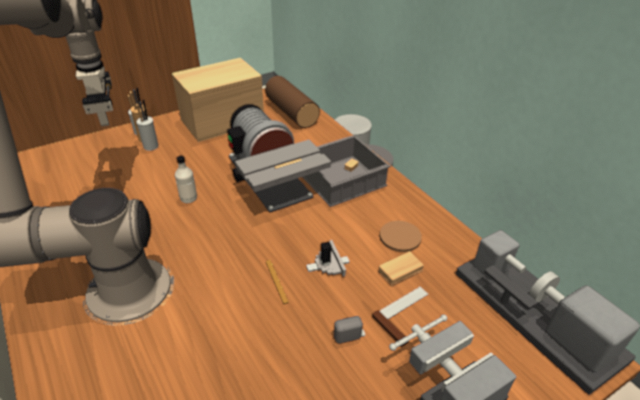

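View pics/top0.png

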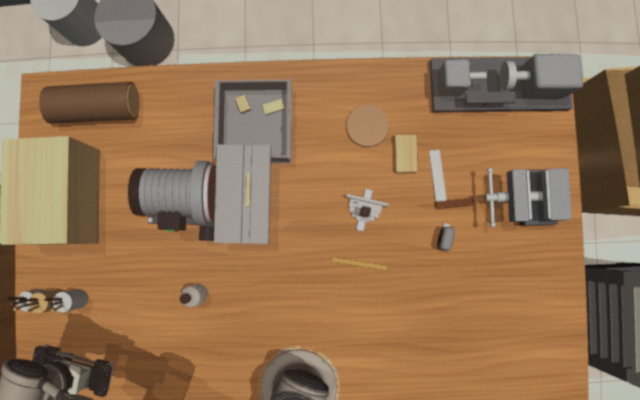

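View pics/wrist0.png

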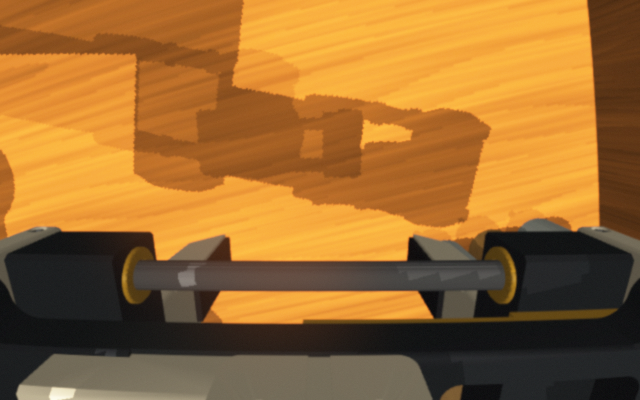

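```bash
cat > h.py <<'E'
import numpy as np, cv2
from bench import env
from scipy.spatial.transform import Rotation as R
def dist(p): 
    return np.array([p['k1'],0,0,0,0],float)
def unproj(p,uv,z):
    uv=np.atleast_2d(np.array(uv,float)); 
    n=cv2.undistortPoints(uv[:,None],p['camera_matrix'],dist(p))[:,0]
    V=p['view'];Rm=V[:3,:3];t=V[:3,3];c=-Rm.T@t
    d=np.c_[n,np.ones(len(n))]@Rm
    s=(z-c[2])/d[:,2]
    return c+d*s[:,None]
def proj(p,X):
    X=np.atleast_2d(np.array(X,float));V=p['view']
    r,_=cv2.Rodrigues(V[:3,:3])
    return cv2.projectPoints(X,r,V[:3,3],p['camera_matrix'],dist(p))[0][:,0]
def crop(im,x0,y0,x1,y1,s,name):
    cv2.imwrite(name,cv2.resize(im[y0:y1,x0:x1],None,fx=s,fy=s,interpolation=cv2.INTER_CUBIC))
E
python3 - <<'E'
from h import *
im=cv2.imread('pics/top0.png')
crop(im,195,70,295,260,3,'pics/t_s.png')
crop(im,325,170,405,240,8,'pics/t_g.png')
im=cv2.imread('pics/side0.png')
crop(im,225,90,395,210,4,'pics/s_s.png')
crop(im,290,230,370,290,8,'pics/s_g.png')
p=env.camera_params('top')
print(unproj(p,[[216,146],[270,146],[270,243],[216,243]],140))
print(unproj(p,[[248,174],[248,206]],138))
E
```

```text
[[670.16486728 198.81351561 140.        ]
 [665.59496216  54.66794677 140.        ]
 [409.76862663  59.35704518 140.        ]
 [413.05136495 201.1970732  140.        ]]
[[592.78608199 114.39339746 138.        ]
 [508.07151755 115.61315052 138.        ]]
```

View pics/t_s.png

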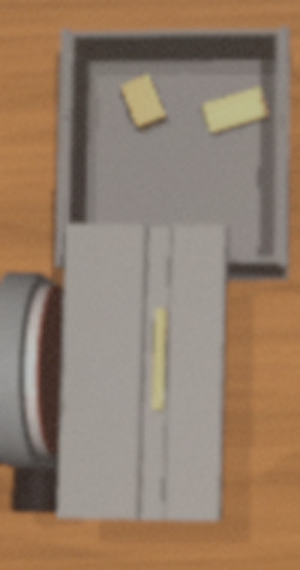

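View pics/t_g.png

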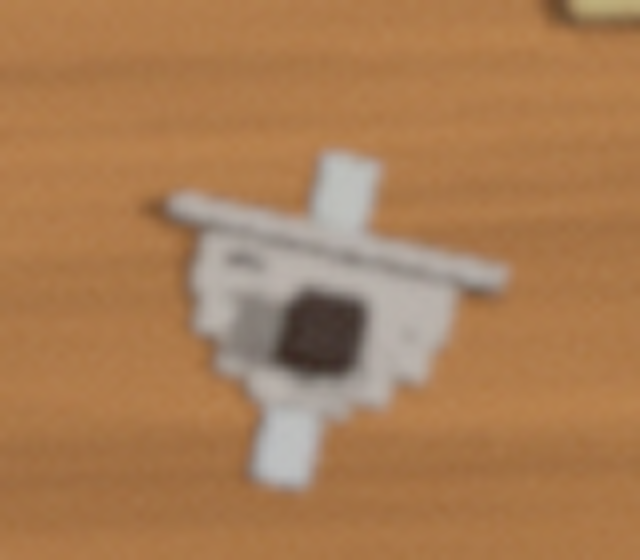

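View pics/s_s.png

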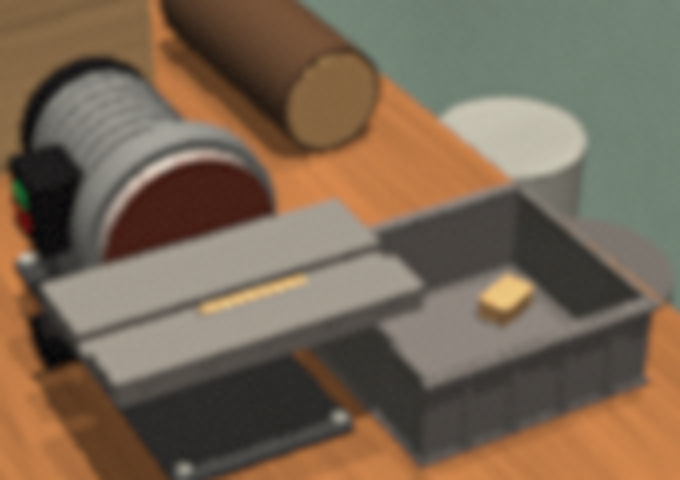

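View pics/s_g.png

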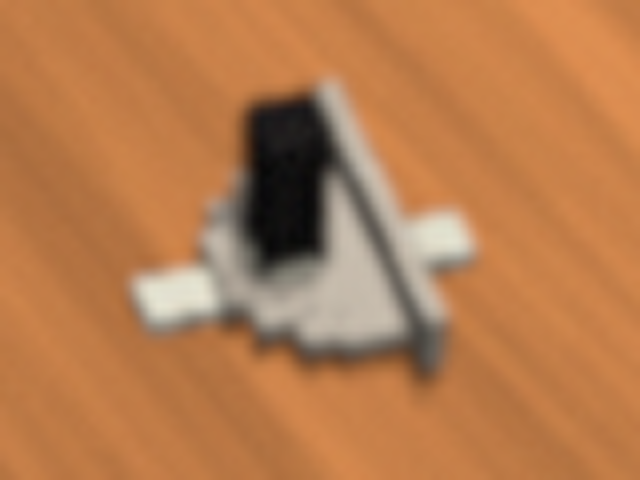

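Run:
```python
from h import *
p=env.camera_params('top')
f=lambda x,y:(325+x/8,170+y/8)
F=unproj(p,[f(350,153)],9)[0]; B=unproj(p,[f(283,488)],5)[0]
print(F,B,np.linalg.norm(F-B),np.degrees(np.arctan2(*(F-B)[1::-1])))
L=unproj(p,[f(172,200),f(508,275)],35); print(L,np.linalg.norm(L[0]-L[1]), L.mean(0),np.degrees(np.arctan2(L[0,1]-L[1,1],L[0,0]-L[1,0]))-90)
print(unproj(p,[f(328,330)],83))
# slot edges top image: crop scale 3 offset 195,70
g=lambda x,y:(195+x/3,70+y/3)
for a,b in (((149,228),(140,516)),((173,228),(164,516))):
    q=unproj(p,[g(*a),g(*b)],140);d=q[0]-q[1];print(q,np.arctan2(d[1],d[0]))
q=unproj(p,[g(160,308),g(157,409)],138);print(q)
for l in('gauge','strip','sander','box','gauge_grip','sanding_block','pencil'): print(l,env.boxes_of('top',l)[:2])
```

```text
[ 557.38978883 -214.64555808    9.        ] [ 438.00039765 -186.93628169    5.        ] 122.62801769837915 -13.066531929353033
[[ 539.71750275 -148.83495767   35.        ]
 [ 510.03245839 -266.43251442   35.        ]] 121.28638510456923 [ 524.87498057 -207.63373605   35.        ] -14.167158219830696
[[ 489.42545322 -198.06867789   83.        ]]
[[667.68277585 122.05787185 140.        ]
 [414.12752065 133.50440816 140.        ]] -0.04511351896541367
[[667.01307448 100.73866269 140.        ]
 [413.63760978 112.50886391 140.        ]] -0.046420223585026336
[[596.31181644 113.46077228 138.        ]
 [507.24030804 117.38667988 138.        ]]
gauge [{'rect': [348.1, 189.6, 381.1, 229.9], 'score': 0.93}, {'rect': [246.5, 173.9, 250.7, 209.2], 'score': 0.29}]
strip [{'rect': [178.7, 283.8, 204.9, 306.7], 'score': 0.43}]
sander [{'rect': [129.9, 144.9, 266.8, 243.5], 'score': 0.81}]
box [{'rect': [214.7, 76.6, 290.6, 161.2], 'score': 0.77}]
gauge_grip [{'rect': [346.5, 187.4, 387.3, 231.3], 'score': 0.73}]
sanding_block [{'rect': [390.1, 132.1, 418.7, 176.2], 'score': 0.69}]
pencil [{'rect': [328.3, 259.0, 388.0, 271.1], 'score': 0.8}]
```

```bash
cat >> h.py <<'E'
def go(pos,yaw,o=None):
    """target TCP pos, tool y heading yaw (rad), pointing down -> increments in tool frame"""
    o=o or env.get_obs()
    R0=R.from_quat(o['ee_rot']); 
    y=np.array([np.cos(yaw),np.sin(yaw),0]);z=np.array([0,0,-1.]);x=np.cross(y,z)
    Rt=R.from_matrix(np.c_[x,y,z])
    rv=(R0.inv()*Rt).as_rotvec(); d=R0.inv().apply(np.array(pos)-o['tool_pos'])
    print('pos',o['tool_pos'].round(1),'rv',rv.round(4),'d',d.round(1),'n',(np.linalg.norm(d)/41.7).round(1),(np.degrees(np.linalg.norm(rv))/7.16).round(1),'t',round(o['clock'],2),'F',o['contact_force'].round(1),'M',o['wrist_torque'].round(2),'w',round(o['width'],1))
def st():
    o=env.get_obs();Rm=R.from_quat(o['ee_rot']).as_matrix()
    print('t',round(o['clock'],2),'pos',o['tool_pos'].round(2),'yawy',np.arctan2(Rm[1,1],Rm[0,1]).round(4),'z',Rm[:,2].round(4),'F',o['contact_force'].round(1),'M',o['wrist_torque'].round(2),'w',round(o['width'],1),'q',o['q'].round(2))
    return o
E
python3 - <<'E'
from h import *
o=st()
V=env.camera_params('wrist')['view'];c=-V[:3,:3].T@V[:3,3]
R0=R.from_quat(o['ee_rot'])
print('cam in tool',R0.inv().apply(c-o['tool_pos']),'axis',R0.inv().apply(V[2,:3]))
p=env.camera_params('top')
print(unproj(p,[[190,297]],160))
go([300,330,300],np.radians(82)); go([440,115,330],np.pi/2-.045)
E
```

```text
t 0.5 pos [123.62 510.22 189.31] yawy 1.3331 z [-0. -0. -1.] F [-1.5 -0.4 -0. ] M [0.01 0.03 0.02] w 91.9 q [ 1.19  0.34  1.52  0.    1.28 -0.15]
cam in tool [  65.14299334    0.75471277 -195.45224588] axis [-2.46085871e-01  1.03793508e-04  9.69248025e-01]
[[275.52827842 267.08456369 160.        ]]
pos [123.6 510.2 189.3] rv [-0.     -0.     -0.0981] d [-213.9 -133.6 -110.7] n 6.6 0.8 t 0.5 F [-1.5 -0.4 -0. ] M [0.01 0.03 0.02] w 91.9
pos [123.6 510.2 189.3] rv [-0.     -0.     -0.1927] d [-400.6 -309.6 -140.7] n 12.6 1.5 t 0.5 F [-1.5 -0.4 -0. ] M [0.01 0.03 0.02] w 91.9
```

Run:
```python
from h import *
go([370,115,260],np.pi/2-.045)
```

```text
pos [123.6 510.2 189.3] rv [-0.     -0.     -0.1927] d [-332.5 -326.1  -70.7] n 11.3 1.5 t 0.5 F [-1.5 -0.4 -0. ] M [0.01 0.03 0.02] w 91.9
```

>>> {"name": "arm_command", "arguments": {"increments": [0,0,0,-60,-60,-80,91.8,0,0,-0.1,-332,-326,-80,91.8,0,0,-0.193,-332,-326,-80,91.8,0,0,-0.193,-332,-326,-80,91.8,0,0,-0.193,-332,-326,-80,91.8,0,0,-0.193,-332,-326,-80,91.8,0,0,-0.193,-332,-326,-80,91.8,0,0,-0.193,-332,-326,-60,91.8,0,0,-0.193,-332,-326,-25,91.8,0,0,-0.193,-332,-326,-25,91.8]}}

```text
clock: 1.33
tool_pos: [336.8, 167.7, 229.6]
ee_rot: [0.022, 1.0, 0.0, 0.001]
contact_force: [0.4, 0.7, -0.7]
width: 91.7
```

Run:
```python
from h import *
st()
go([370,115,215],np.pi/2-.045)
```

```text
t 1.33 pos [336.78 167.67 229.58] yawy 1.5261 z [ 2.7e-03  8.0e-04 -1.0e+00] F [ 0.4  0.7 -0.7] M [ 0.08 -0.05  0.02] w 91.7 q [ 0.26  0.03  1.81  0.    1.3  -1.27]
pos [336.8 167.7 229.6] rv [0.0009 0.0027 0.0003] d [-35.5 -51.1  14.6] n 1.5 0.0 t 1.33 F [ 0.4  0.7 -0.7] M [ 0.08 -0.05  0.02] w 91.7
```

>>> {"name": "arm_command", "arguments": {"increments": [0.001,0.003,0,-35,-51,14,91.8,0.001,0.003,0,-35,-51,14,91.8,0.001,0.003,0,-35,-51,14,91.8,0.001,0.003,0,-35,-51,14,91.8]}}

```text
clock: 1.67
tool_pos: [369.7, 114.2, 215.4]
ee_rot: [0.024, 1.0, 0.0, -0.001]
contact_force: [0.4, -0.5, 0.7]
width: 92.0
```

Run:
```python
from h import *
import pickle
st(); p=env.camera_params('wrist'); im=env.get_image('wrist'); cv2.imwrite('pics/w1.png',im); pickle.dump(p,open('w1.pkl','wb'))
st()
```

```text
t 1.67 pos [369.72 114.24 215.39] yawy 1.5228 z [-1.2e-03  1.0e-04 -1.0e+00] F [ 0.4 -0.5  0.7] M [ 0.05  0.04 -0.01] w 92.0 q [ 0.1   0.06  1.81  0.    1.27 -1.42]
t 1.72 pos [369.4  115.07 215.64] yawy 1.5246 z [-8.e-04  3.e-04 -1.e+00] F [ 0.2  0.6 -0.1] M [0.09 0.03 0.05] w 91.6 q [ 0.1   0.06  1.81  0.    1.27 -1.42]
```

View pics/w1.png

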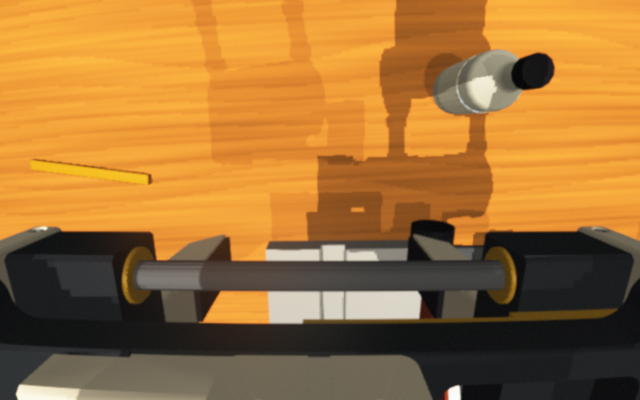

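>>> {"name": "arm_command", "arguments": {"increments": [0,0,0,-30,1,-60,91.8,0,0,0,-210,11,-60,91.8,0,0,0,-210,11,-60,91.8,0,0,0,-210,11,-60,91.8,0,0,0,-210,11,-60,91.8,0,0,0,-210,11,-60,91.8,0,0,0,-210,11,-60,91.8,0,0,0,-210,11,-60,91.8,0,0,0,-210,11,-60,91.8]}}

```text
clock: 2.47
tool_pos: [578.6, 117.7, 275.4]
ee_rot: [0.022, 1.0, 0.0, -0.001]
contact_force: [0.9, 0.1, -0.5]
width: 91.7
```

Run:
```python
from h import *
import pickle
st(); p=env.camera_params('wrist'); im=env.get_image('wrist'); cv2.imwrite('pics/w2.png',im); 
st(); pickle.dump(p,open('w2.pkl','wb'))
crop(im,160,0,480,260,2.3,'pics/w2c.png')
```

```text
t 2.47 pos [578.63 117.68 275.43] yawy 1.5265 z [-1.7e-03  4.0e-04 -1.0e+00] F [ 0.9  0.1 -0.5] M [-0.    0.05 -0.04] w 91.7 q [ 0.07  0.42  1.17  0.    1.55 -1.46]
t 2.52 pos [578.45 117.49 275.82] yawy 1.5263 z [-1.1e-03  4.0e-04 -1.0e+00] F [0.5 0.1 0.1] M [ 0.02 -0.02 -0.  ] w 92.1 q [ 0.07  0.42  1.17  0.    1.55 -1.46]
```

View pics/w2c.png

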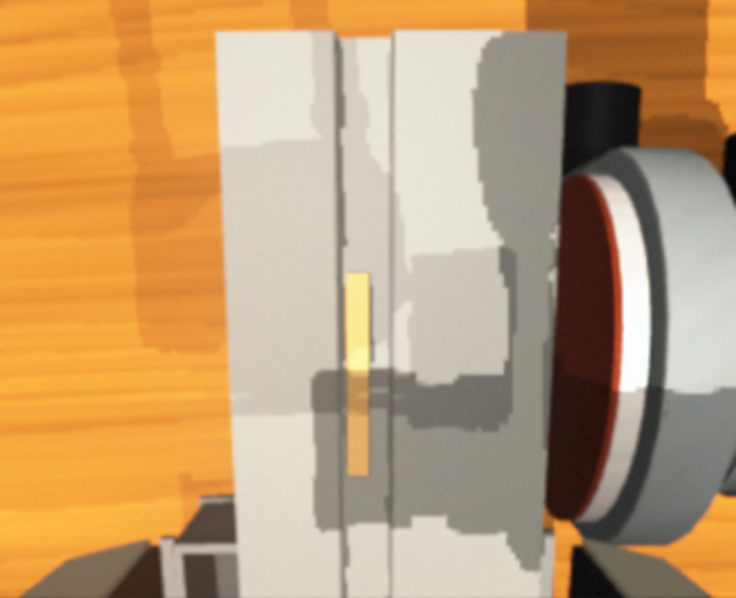

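Run:
```python
from h import *
im=cv2.imread('pics/w2.png')
a=im[8:118,295:345];b=im[115:230,295:345]
A=cv2.resize(a,None,fx=5,fy=5,interpolation=cv2.INTER_CUBIC);B=cv2.resize(b,None,fx=5,fy=5,interpolation=cv2.INTER_CUBIC)
B=B[:575];h=575
A=cv2.copyMakeBorder(A,0,h-A.shape[0],0,40,cv2.BORDER_CONSTANT)
cv2.imwrite('pics/w2z.png',np.hstack([A,B]))
```

```text
(no output)
```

View pics/w2z.png

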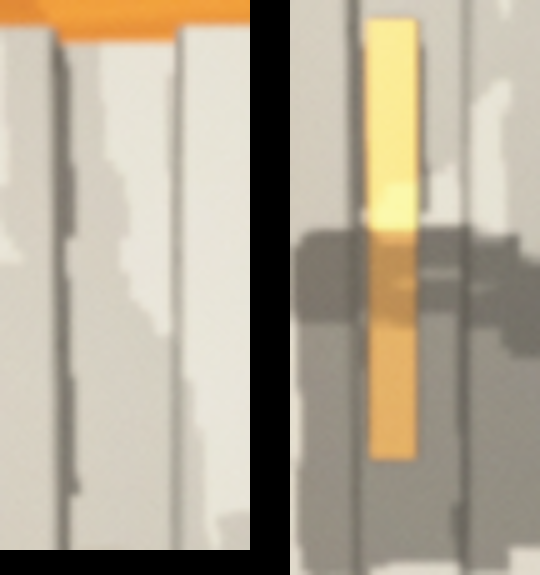

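Run:
```python
from h import *
import pickle
p=pickle.load(open('w2.pkl','rb'))
im=cv2.imread('pics/w2.png'); g=cv2.cvtColor(im,cv2.COLOR_BGR2GRAY).astype(float)
g=cv2.GaussianBlur(g,(0,0),0.7)
for nm,c0,c1 in (('left',303,311),('right',326,334)):
    pts=[]
    for r in list(range(20,112))+list(range(215,232)):
        row=g[r,c0:c1+1]; i=np.argmin(row)
        if 0<i<len(row)-1:
            y0,y1,y2=row[i-1:i+2]; pts.append((c0+i+0.5*(y0-y2)/(y0-2*y1+y2),r))
    q=unproj(p,np.array(pts),139.3)
    vx,vy,x0,y0=cv2.fitLine(q[:,:2].astype(np.float32),cv2.DIST_HUBER,0,.01,.01)[:,0]
    if vx<0: vx,vy=-vx,-vy
    res=(q[:,1]-y0-(q[:,0]-x0)*vy/vx)
    print(nm,len(pts),'yaw',np.arctan2(vy,vx),'y at 410,500,540,670',[round(float(y0+(X-x0)*vy/vx),2) for X in(410,500,540,670)],'std',res.std())
sx=lambda x,y:(295+(x-290)/5,115+y/5)
q=unproj(p,[sx(367,18),sx(417,18),sx(370,459),sx(416,459)],138);print(q.round(1))
q=unproj(p,[(295+53/5,8+25/5),(295+181/5,8+22/5)],140);print(q.round(1))
q=unproj(p,[(160+216/2.3,31/2.3),(160+566/2.3,31/2.3)],140);print(q.round(1))
```

```text
left 109 yaw -0.046249893 y at 410,500,540,670 [114.8, 110.64, 108.79, 102.77] std 0.31610134921888194
right 109 yaw -0.040487304 y at 410,500,540,670 [136.39, 132.74, 131.12, 125.86] std 0.1950306868798437
[[508.3 113.3 138. ]
 [508.8 123.2 138. ]
 [598.2 109.4 138. ]
 [598.6 119.1 138. ]]
[[412.5 113.6 140. ]
 [413.  137.4 140. ]]
[[410.4  65.7 140. ]
 [416.3 207.  140. ]]
```

Run:
```python
from h import *
go([550,-214,220],np.radians(76.4))
```

```text
pos [578.4 117.5 275.8] rv [ 0.0003 -0.0012  0.1928] d [  13.6 -332.5   55.7] n 8.1 1.5 t 2.52 F [0.5 0.1 0.1] M [ 0.02 -0.02 -0.  ] w 92.1
```

>>> {"name": "arm_command", "arguments": {"increments": [0,0,0,0,-40,0,91.8,0,0,0.1,14,-332,0,91.8,0,0,0.193,14,-332,0,91.8,0,0,0.193,14,-332,20,91.8,0,0,0.193,14,-332,56,91.8,0,0,0.193,14,-332,56,91.8,0,0,0.193,14,-332,56,91.8,0,0,0.193,14,-332,56,91.8,0,0,0.193,14,-332,56,91.8,0,0,0.193,14,-332,56,91.8]}}

```text
clock: 3.35
tool_pos: [547.9, -215.1, 219.2]
ee_rot: [0.12, 0.993, 0.0, -0.001]
contact_force: [0.2, 0.7, 0.3]
width: 91.9
```

>>> {"name": "arm_command", "arguments": {"increments": [0,0,0,0,0,0,91.8,0,0,0,0,0,0,91.8]}}

```text
clock: 3.52
tool_pos: [548.0, -213.5, 220.3]
ee_rot: [0.12, 0.993, 0.0, -0.001]
contact_force: [-0.8, -0.4, -0.3]
width: 91.6
```

Run:
```python
from h import *
import pickle
st(); p=env.camera_params('wrist'); im=env.get_image('wrist'); cv2.imwrite('pics/w3.png',im); 
st(); pickle.dump(p,open('w3.pkl','wb'))
crop(im,210,30,430,240,3,'pics/w3c.png')
```

```text
t 3.52 pos [ 548.02 -213.46  220.31] yawy 1.3308 z [-1.4e-03  9.0e-04 -1.0e+00] F [-0.8 -0.4 -0.3] M [ 0.01  0.01 -0.01] w 91.6 q [-0.5   0.44  1.29  0.    1.42 -1.83]
t 3.57 pos [ 548.28 -213.28  220.35] yawy 1.3316 z [-1.2e-03  7.0e-04 -1.0e+00] F [ 0.4  0.3 -0. ] M [-0.02 -0.04  0.01] w 91.9 q [-0.5   0.44  1.29  0.    1.42 -1.83]
```

View pics/w3.png

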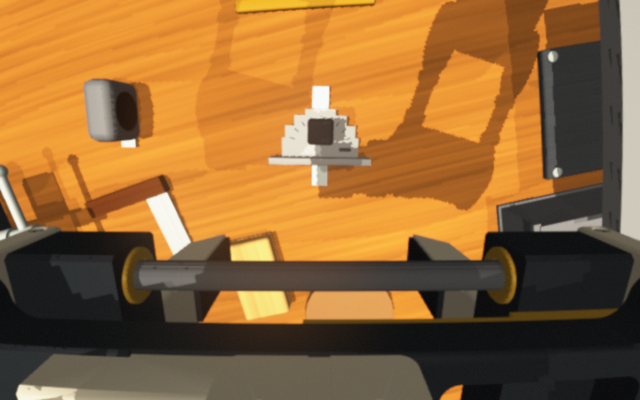

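View pics/w3c.png

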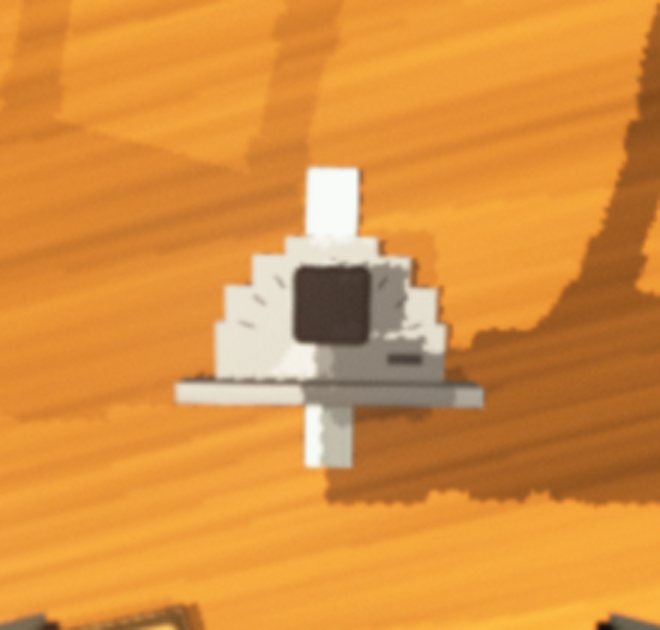

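Run:
```python
from h import *
import pickle
p=pickle.load(open('w3.pkl','rb'))
f=lambda x,y:(210+x/3,30+y/3)
B=unproj(p,[f(332.5,167)],9)[0];F=unproj(p,[f(328,467)],9)[0]
print('bar',B,F,np.linalg.norm(F-B),'yaw',np.arctan2(*(F-B)[1::-1]),'mid',(B+F)/2)
L=unproj(p,[f(175,406),f(484,408)],35);print(L,np.linalg.norm(L[0]-L[1]),np.arctan2(L[1,1]-L[0,1],L[1,0]-L[0,0])-np.pi/2,'front face mid',L.mean(0))
h=unproj(p,[f(293,266),f(370,266),f(370,345),f(294,345)],83);print(h,h.mean(0))
d=h[1]-h[0];print(np.linalg.norm(d),np.arctan2(d[1],d[0])-np.pi/2)
```

```text
bar [ 442.57452594 -184.13782332    9.        ] [ 559.10438064 -214.43773019    9.        ] 120.40469838015213 yaw -0.2543852973350738 mid [ 500.83945329 -199.28777675    9.        ]
[[ 516.72745352 -265.49218878   35.        ]
 [ 546.11428285 -148.7376117    35.        ]] 120.39608385645366 -0.246575623978891 front face mid [ 531.42086819 -207.11490024   35.        ]
[[ 477.5205161  -206.56848384   83.        ]
 [ 483.54890093 -181.92278391   83.        ]
 [ 508.63062922 -187.8027849    83.        ]
 [ 502.57475786 -212.55178599   83.        ]] [ 493.06870103 -197.21145966   83.        ]
25.37226731406933 -0.2398916736070642
```

Run:
```python
from h import *
go([492.5,-197.4,110],np.pi/2-.245)
go([492.5,-197.4,40],np.pi/2-.245)
```

```text
pos [ 548.3 -213.3  220.3] rv [ 0.0004 -0.0013  0.0058] d [ 57.8   2.2 110.4] n 3.0 0.0 t 3.57 F [ 0.4  0.3 -0. ] M [-0.02 -0.04  0.01] w 91.9
pos [ 548.3 -213.3  220.3] rv [ 0.0004 -0.0013  0.0058] d [ 57.7   2.1 180.4] n 4.5 0.0 t 3.57 F [ 0.4  0.3 -0. ] M [-0.02 -0.04  0.01] w 91.9
```

>>> {"name": "arm_command", "arguments": {"increments": [0,-0.001,0.006,40,1,30,91.8,0,-0.001,0.006,58,2,60,91.8,0,-0.001,0.006,58,2,90,91.8,0,-0.001,0.006,58,2,110,91.8,0,-0.001,0.006,58,2,125,91.8,0,-0.001,0.006,58,2,140,91.8,0,-0.001,0.006,58,2,155,91.8,0,-0.001,0.006,58,2,170,91.8,0,-0.001,0.006,58,2,180,91.8,0,-0.001,0.006,58,2,180,91.8]}}

```text
clock: 4.4
tool_pos: [491.6, -195.7, 39.1]
ee_rot: [0.121, 0.993, 0.001, -0.001]
contact_force: [-1.0, -0.5, -0.3]
width: 91.8
```

Run:
```python
from h import *
go([492.5,-197.4,40],np.pi/2-.245)
im=env.get_image('wrist'); cv2.imwrite('pics/w4.png',im); im=env.get_image('side'); crop(im,270,190,390,300,5,'pics/s4.png')
```

```text
pos [ 491.6 -195.7   39.1] rv [ 0.0013 -0.003   0.0016] d [-1.3 -1.5 -0.9] n 0.1 0.0 t 4.4 F [-1.  -0.5 -0.3] M [ 0.01 -0.02 -0.03] w 91.8
```

View pics/w4.png

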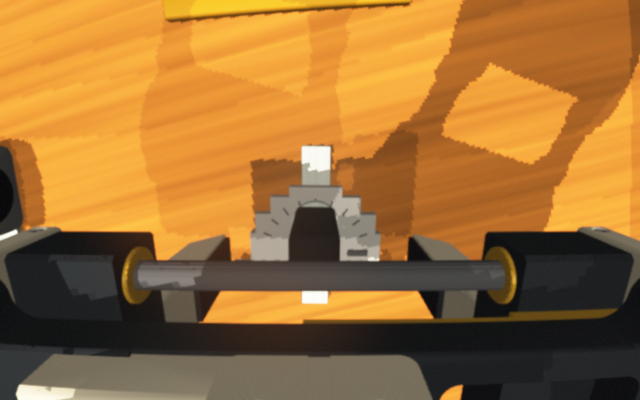

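View pics/s4.png

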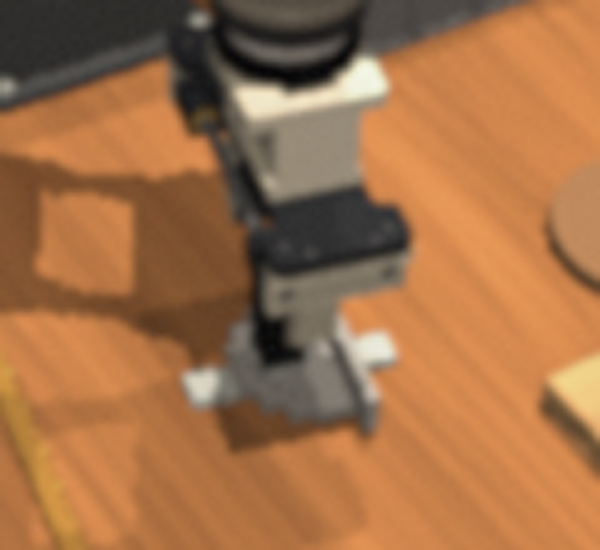

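>>> {"name": "arm_command", "arguments": {"increments": [0.001,-0.003,0.002,-1,-1.5,-1,60,0.001,-0.003,0.002,-1,-1.5,-1,40,0.001,-0.003,0.002,-1,-1.5,-1,30,0.001,-0.003,0.002,-1,-1.5,-1,20,0.001,-0.003,0.002,-1,-1.5,-1,20,0.001,-0.003,0.002,-1,-1.5,-1,20,0.001,-0.003,0.002,-1,-1.5,-1,20,0.001,-0.003,0.002,-1,-1.5,-1,20,0.001,-0.003,0.002,-1,-1.5,-1,20,0.001,-0.003,0.002,-1,-1.5,-1,20], "force": 40}}

```text
clock: 5.33
tool_pos: [493.3, -198.5, 41.9]
ee_rot: [0.123, 0.992, -0.001, 0.001]
contact_force: [-0.2, -0.3, -0.1]
width: 29.8
```

Run:
```python
from h import *
o=st()
go([o['tool_pos'][0],o['tool_pos'][1],240],np.pi/2-.045)
```

```text
t 5.33 pos [ 493.27 -198.54   41.93] yawy 1.3247 z [ 0.0028 -0.0014 -1.    ] F [-0.2 -0.3 -0.1] M [-0.06  0.07  0.02] w 29.8 q [-0.53  0.52  1.7   0.    0.92 -1.85]
pos [ 493.3 -198.5   41.9] rv [-0.001  0.003 -0.201] d [-6.000e-01 -1.000e-01 -1.981e+02] n 4.7 1.6 t 5.33 F [-0.2 -0.3 -0.1] M [-0.06  0.07  0.02] w 29.8
```

>>> {"name": "arm_command", "arguments": {"increments": [-0.001,0.003,0,0,0,1,15,-0.001,0.003,0,0,0,1,15,-0.001,0.003,0,0,0,1,15,-0.001,0.003,0,0,0,1,15,-0.001,0.003,0,0,0,1,15,-0.001,0.003,0,0,0,1,15], "force": 40}}

```text
clock: 5.83
tool_pos: [493.2, -198.6, 41.5]
ee_rot: [0.123, 0.992, 0.0, 0.0]
contact_force: [-2.5, 0.9, 5.0]
width: 24.9
```

Run:
```python
from h import *
o=st()
```

```text
t 5.83 pos [ 493.2  -198.62   41.49] yawy 1.3247 z [ 2.e-04  2.e-04 -1.e+00] F [-2.5  0.9  5. ] M [ 0.12  0.33 -0.13] w 24.9 q [-0.53  0.52  1.7   0.    0.93 -1.85]
```

>>> {"name": "arm_command", "arguments": {"increments": [0,0,0,0,0,-5,15,0,0,0,0,0,-15,15,0,0,0,0,0,-35,15,0,0,0,0,0,-60,15,0,0,0,0,0,-90,15,0,0,0,0,0,-120,15,0,0,0,0,0,-150,15,0,0,0,0,0,-180,15,0,0,0,0,0,-200,15,0,0,0,0,0,-200,15]}}

```text
clock: 6.67
tool_pos: [494.9, -199.6, 246.5]
ee_rot: [0.123, 0.992, -0.002, 0.004]
contact_force: [1.4, -0.3, -3.1]
width: 24.8
```

Run:
```python
from h import *
import pickle
st(); p=env.camera_params('wrist'); im=env.get_image('wrist'); cv2.imwrite('pics/w5.png',im); pickle.dump((p,env.get_obs()),open('w5.pkl','wb'))
im=env.get_image('side'); cv2.imwrite('pics/s5.png',im);crop(im,250,120,420,280,4,'pics/s5.png')
go([432,124,240],np.pi/2-.0435)
```

```text
t 6.67 pos [ 494.94 -199.59  246.53] yawy 1.3249 z [ 0.0077 -0.0043 -1.    ] F [ 1.4 -0.3 -3.1] M [-0.07 -0.14  0.01] w 24.8 q [-0.53  0.31  1.41  0.    1.41 -1.85]
pos [ 492.9 -198.5  241.3] rv [ 1.000e-04  2.000e-04 -2.025e-01] d [137.6 297.9   1.3] n 7.9 1.6 t 6.77 F [ 0.6 -0.6 -5.3] M [0.01 0.11 0.02] w 25.0
```

View pics/w5.png

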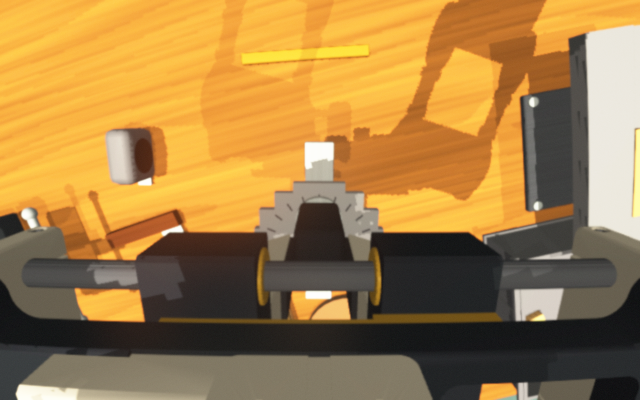

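View pics/s5.png

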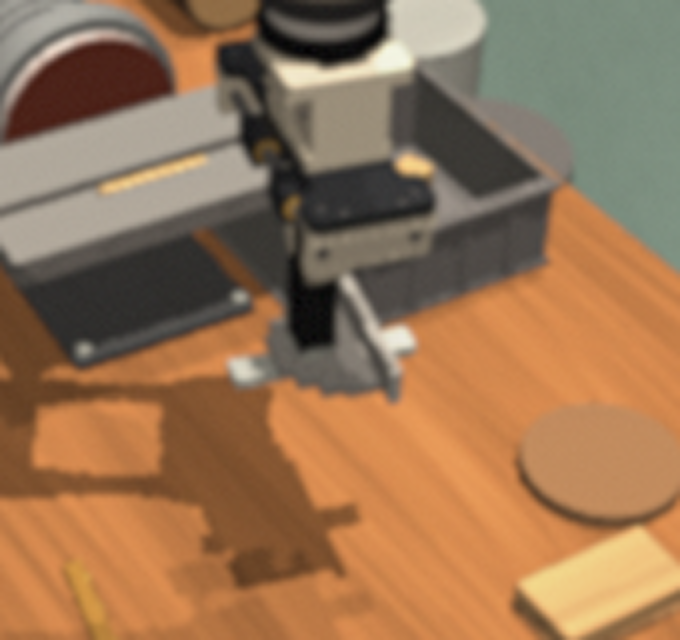

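>>> {"name": "arm_command", "arguments": {"increments": [0,0,0,15,30,0,15,0,0,-0.05,30,60,0,15,0,0,-0.1,45,92,0,15,0,0,-0.15,62,126,0,15,0,0,-0.2,79,160,0,15,0,0,-0.2025,95,194,0,15,0,0,-0.2025,111,228,0,15,0,0,-0.2025,126,260,0,15,0,0,-0.2025,138,284,0,15,0,0,-0.2025,139,297,0,15]}}

```text
clock: 7.6
tool_pos: [427.2, 126.3, 239.1]
ee_rot: [0.02, 1.0, 0.0, -0.003]
contact_force: [0.3, -0.3, -3.5]
width: 24.6
```

>>> {"name": "arm_command", "arguments": {"increments": [0,0,0,0,2,5,15,0,0,0,0,0,15,15,0,0,0,0,0,25,15,0,0,0,0,0,35,15,0,0,0,0,0,40,15,0,0,0,0,0,42,15,0,0,0,0,0,42,15]}}

```text
clock: 8.18
tool_pos: [426.3, 125.8, 195.9]
ee_rot: [0.021, 1.0, 0.0, -0.004]
contact_force: [-1.2, 0.1, -4.2]
width: 25.2
```

Run:
```python
from h import *
go([430,124.2,190],np.pi/2-.0435)
```

```text
pos [426.3 125.8 195.9] rv [ 0.0001 -0.0082  0.002 ] d [-3.8 -1.4  5.9] n 0.2 0.1 t 8.18 F [-1.2  0.1 -4.2] M [ 0.11  0.07 -0.  ] w 25.2
```

>>> {"name": "arm_command", "arguments": {"increments": [0,-0.004,0.002,-2,-1,4,15,0,-0.008,0.002,-4,-1.5,8,15,0,-0.008,0.002,-4,-1.5,8,15,0,-0.008,0.002,-4,-1.5,8,15]}}

```text
clock: 8.52
tool_pos: [430.1, 124.0, 187.7]
ee_rot: [0.022, 1.0, 0.0, -0.0]
contact_force: [-0.4, 0.3, -4.0]
width: 25.4
```

Run:
```python
from h import *
import pickle
o=st(); p=env.camera_params('wrist'); im=env.get_image('wrist'); cv2.imwrite('pics/w6.png',im); pickle.dump((p,o),open('w6.pkl','wb'))
go([430,124.2,187],np.pi/2-.0435)
crop(im,230,60,410,240,4,'pics/w6c.png')
im=env.get_image('side'); crop(im,210,100,370,220,4.5,'pics/s6.png')
```

```text
t 8.52 pos [430.12 124.03 187.74] yawy 1.5271 z [-5.e-04  1.e-04 -1.e+00] F [-0.4  0.3 -4. ] M [ 0.02 -0.   -0.03] w 25.4 q [ 0.11  0.2   1.72  0.    1.22 -1.42]
pos [430.2 124.1 187.9] rv [ 0.0001 -0.0001  0.    ] d [0.2 0.1 0.9] n 0.0 0.0 t 8.57 F [-0.2  0.2 -4.4] M [ 0.01  0.05 -0.02] w 24.9
```

View pics/w6c.png

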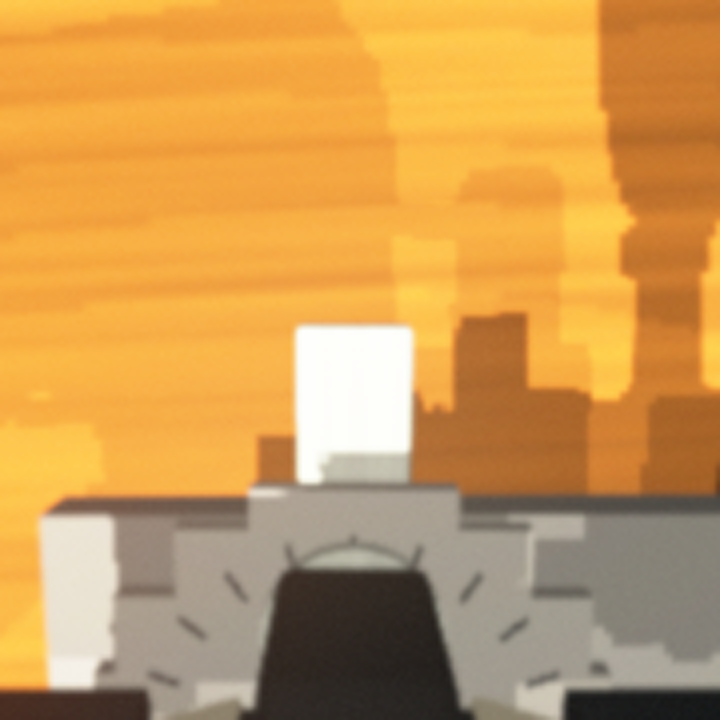

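View pics/s6.png

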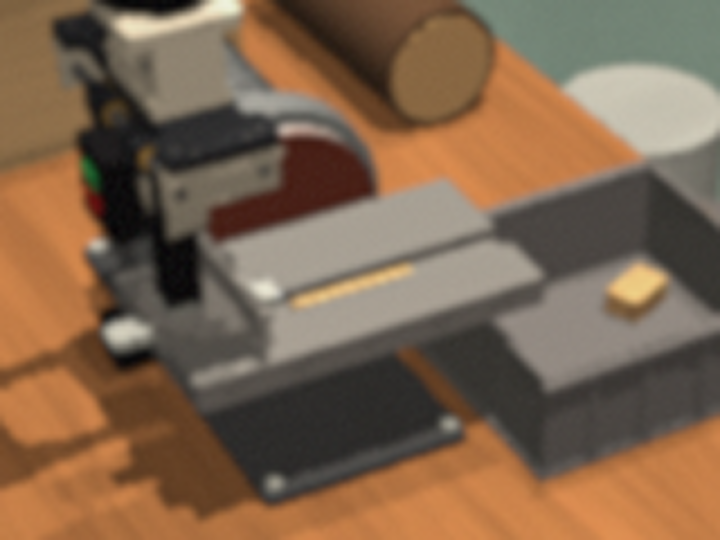

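Run:
```python
from h import *
import pickle
p,o=pickle.load(open('w6.pkl','rb'))
f=lambda x,y:(230+x/4,60+y/4)
q=unproj(p,[f(295.5,327),f(413,327),f(298,480),f(411,480)],155.2)
R0=R.from_quat(o['ee_rot'])
print(R0.inv().apply(q-o['tool_pos']))
c=R0.inv().apply(q-o['tool_pos']);print('mid',(c[0]+c[1])/2,(c[2]+c[3])/2)
# strip relative to the nose in side view
```

```text
[[52.81942521 -9.55067762 32.56219916]
 [52.81737135 10.64591825 32.56336042]
 [26.1957648  -9.38922453 32.54845397]
 [26.19353578 10.56346809 32.54960111]]
mid [52.81839828  0.54762031 32.56277979] [26.19465029  0.58712178 32.54902754]
```

>>> {"name": "arm_command", "arguments": {"increments": [0,0,0,0,0,2,15,0,0,0,0,0,4,15,0,0,0,0,0,5,15,0,0,0,0,0,6,15,0,0,0,0,0,7,15,0,0,0,0,0,7,15]}}

```text
clock: 9.12
tool_pos: [430.2, 124.2, 180.8]
ee_rot: [0.022, 1.0, 0.0, -0.0]
contact_force: [-0.0, -0.1, -3.9]
width: 24.8
```

Run:
```python
from h import *
st(); go([430,124.1,178],np.pi/2-.0435)
```

```text
t 9.12 pos [430.16 124.17 180.84] yawy 1.5274 z [-2.e-04  1.e-04 -1.e+00] F [-0.  -0.1 -3.9] M [0.06 0.09 0.01] w 24.8 q [ 0.11  0.21  1.74  0.    1.2  -1.42]
pos [430.2 124.2 180.8] rv [ 0.0001 -0.0002  0.0001] d [ 0.2 -0.1  2.8] n 0.1 0.0 t 9.12 F [-0.  -0.1 -3.9] M [0.06 0.09 0.01] w 24.8
```

Bar bottom is now at about table height, with no contact. I'll continue in small steps.

>>> {"name": "arm_command", "arguments": {"increments": [0,0,0,0,0,1,15,0,0,0,0,0,2,15,0,0,0,0,0,3,15,0,0,0,0,0,3,15]}}

```text
clock: 9.45
tool_pos: [430.0, 124.1, 177.6]
ee_rot: [0.022, 1.0, 0.0, -0.0]
contact_force: [0.0, -0.1, -5.1]
width: 25.2
```

Run:
```python
from h import *
st();
```

```text
t 9.45 pos [430.03 124.13 177.61] yawy 1.5274 z [-6.e-04  1.e-04 -1.e+00] F [ 0.  -0.1 -5.1] M [ 0.03  0.05 -0.05] w 25.2 q [ 0.11  0.21  1.74  0.    1.19 -1.42]
```

>>> {"name": "arm_command", "arguments": {"increments": [0,0,0,0,0,1,15,0,0,0,0,0,2,15,0,0,0,0,0,3,15,0,0,0,0,0,4,15,0,0,0,0,0,4,15]}}

```text
clock: 9.87
tool_pos: [429.9, 124.2, 173.4]
ee_rot: [0.022, 1.0, 0.0, -0.0]
contact_force: [-0.4, 0.7, -4.1]
width: 24.5
```

Run:
```python
from h import *
st(); im=env.get_image('side'); crop(im,210,100,370,220,4.5,'pics/s7.png'); im=env.get_image('wrist');crop(im,230,60,410,240,4,'pics/w7.png');st()
```

```text
t 9.87 pos [429.92 124.16 173.4 ] yawy 1.5274 z [-9.e-04  1.e-04 -1.e+00] F [-0.4  0.7 -4.1] M [ 0.03  0.06 -0.  ] w 24.5 q [ 0.11  0.22  1.75  0.    1.18 -1.42]
t 9.97 pos [430.01 124.13 173.58] yawy 1.5273 z [-7.e-04  1.e-04 -1.e+00] F [ 0.4  0.2 -4.1] M [0.04 0.06 0.01] w 24.8 q [ 0.11  0.22  1.75  0.    1.18 -1.42]
```

View pics/s7.png

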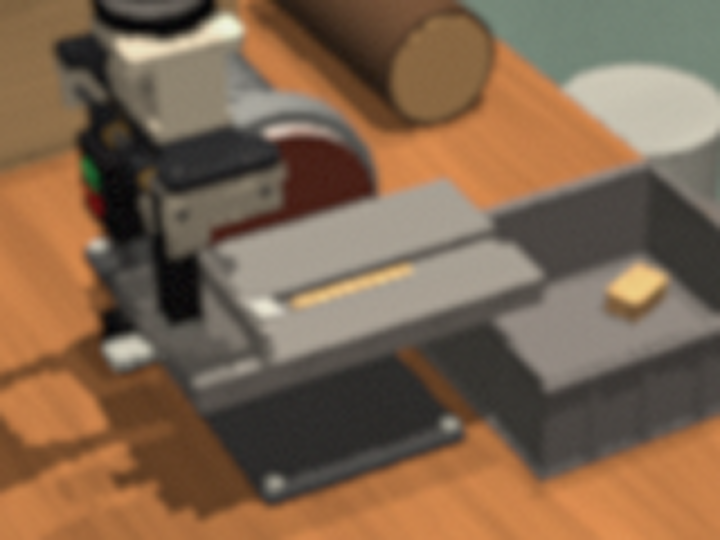

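View pics/w7.png

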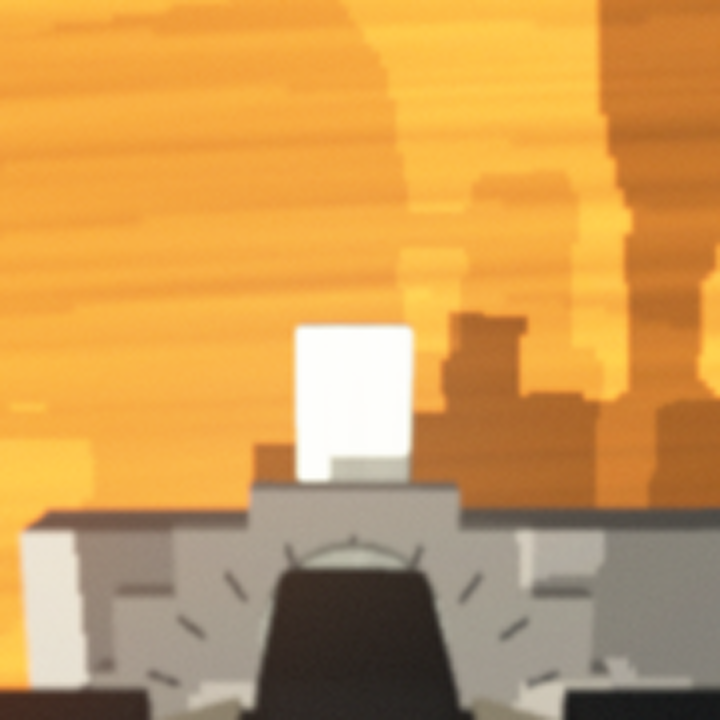

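>>> {"name": "arm_command", "arguments": {"increments": [0,0,0,0,0,0.5,15,0,0,0,0,0,1,15,0,0,0,0,0,1,15]}}

```text
clock: 10.22
tool_pos: [430.1, 124.1, 172.8]
ee_rot: [0.022, 1.0, 0.0, -0.0]
contact_force: [-0.3, -0.3, -1.3]
width: 24.9
```

Run:
```python
from h import *
st()
```

```text
t 10.22 pos [430.07 124.1  172.79] yawy 1.5274 z [-4.e-04  0.e+00 -1.e+00] F [-0.3 -0.3 -1.3] M [0.04 0.16 0.06] w 24.9 q [ 0.11  0.22  1.75  0.    1.18 -1.42]
```

>>> {"name": "arm_command", "arguments": {"increments": [0,0,0,0,0,0.4,15,0,0,0,0,0,0.4,15]}}

```text
clock: 10.38
tool_pos: [430.1, 124.0, 172.7]
ee_rot: [0.022, 1.0, -0.0, -0.0]
contact_force: [-1.8, -1.1, -0.2]
width: 25.0
```

Run:
```python
from h import *
st()
```

```text
t 10.38 pos [430.11 124.01 172.65] yawy 1.5274 z [-1.e-04 -1.e-04 -1.e+00] F [-1.8 -1.1 -0.2] M [-0.14  0.25 -0.  ] w 25.0 q [ 0.11  0.22  1.75 -0.    1.18 -1.42]
```

>>> {"name": "arm_command", "arguments": {"increments": [0,0,0,-1,0,0,15,0,0,0,-3,0,0,15,0,0,0,-5,0,0,15,0,0,0,-7,0,0,15,0,0,0,-9,0,0,15,0,0,0,-11,0,0,15,0,0,0,-13,0,0,15,0,0,0,-15,0,0,15,0,0,0,-17,0,0,15,0,0,0,-19,0,0,15]}}

```text
clock: 11.22
tool_pos: [449.3, 123.2, 172.7]
ee_rot: [0.022, 1.0, -0.0, -0.0]
contact_force: [-2.6, 0.6, 2.6]
width: 25.0
```

Run:
```python
from h import *
st(); im=env.get_image('side'); crop(im,210,100,370,220,4.5,'pics/s8.png')
```

```text
t 11.22 pos [449.27 123.19 172.71] yawy 1.5274 z [-0.e+00 -1.e-04 -1.e+00] F [-2.6  0.6  2.6] M [0.26 0.52 0.04] w 25.0 q [ 0.1   0.25  1.71 -0.    1.19 -1.42]
```

View pics/s8.png

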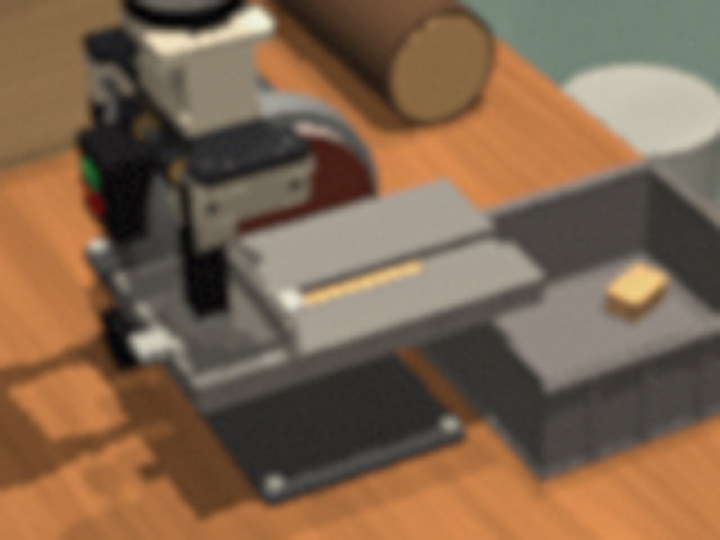

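Nose touches the strip and is pushing it; forces are small. I'll keep sliding at about 36 mm/s.

>>> {"name": "arm_command", "arguments": {"increments": [0,0,0,-3,0,0,15,0,0,0,-6,0,0,15,0,0,0,-9,0,0,15,0,0,0,-12,0,0,15,0,0,0,-15,0,0,15,0,0,0,-18,0,0,15,0,0,0,-21,0,0,15,0,0,0,-24,0,0,15,0,0,0,-27,0,0,15,0,0,0,-30,0,0,15]}}

```text
clock: 12.1
tool_pos: [480.2, 121.8, 172.6]
ee_rot: [0.022, 1.0, -0.0, 0.001]
contact_force: [-3.6, -0.5, 5.2]
width: 24.9
```

Run:
```python
from h import *
st()
```

```text
t 12.1 pos [480.24 121.78 172.61] yawy 1.5274 z [ 1.1e-03 -2.0e-04 -1.0e+00] F [-3.6 -0.5  5.2] M [0.29 0.78 0.05] w 24.9 q [ 0.09  0.3   1.63 -0.    1.21 -1.43]
```

>>> {"name": "arm_command", "arguments": {"increments": [0,0.001,0,-3,0,-0.3,15,0,0.001,0,-6,0,-0.3,15,0,0.001,0,-9,0,-0.3,15,0,0.001,0,-12,0,-0.3,15,0,0.001,0,-15,0,-0.3,15,0,0.001,0,-18,0,-0.3,15,0,0.001,0,-21,0,-0.3,15,0,0.001,0,-24,0,-0.3,15,0,0.001,0,-27,0,-0.3,15,0,0.001,0,-30,0,-0.3,15]}}

```text
clock: 12.93
tool_pos: [510.6, 120.4, 172.8]
ee_rot: [0.022, 1.0, -0.0, 0.0]
contact_force: [-2.2, 0.1, 1.9]
width: 25.1
```

Run:
```python
from h import *
st()
```

```text
t 12.93 pos [510.55 120.41 172.77] yawy 1.5273 z [ 0.e+00 -2.e-04 -1.e+00] F [-2.2  0.1  1.9] M [0.19 0.5  0.06] w 25.1 q [ 0.09  0.36  1.55 -0.    1.23 -1.44]
```

>>> {"name": "arm_command", "arguments": {"increments": [0,0,0,-3,0,0,15,0,0,0,-6,0,0,15,0,0,0,-9,0,0,15,0,0,0,-12,0,0,15,0,0,0,-15,0,0,15,0,0,0,-18,0,0,15,0,0,0,-21,0,0,15,0,0,0,-24,0,0,15,0,0,0,-27,0,0,15,0,0,0,-30,0,0,15]}}

```text
clock: 13.77
tool_pos: [540.8, 119.1, 172.7]
ee_rot: [0.022, 1.0, -0.0, -0.0]
contact_force: [-2.5, 0.1, 1.7]
width: 25.0
```

Run:
```python
from h import *
st(); im=env.get_image('side'); crop(im,230,100,390,220,4.5,'pics/s9.png')
```

```text
t 13.77 pos [540.82 119.1  172.75] yawy 1.5274 z [-0.e+00 -2.e-04 -1.e+00] F [-2.5  0.1  1.7] M [0.22 0.49 0.07] w 25.0 q [ 0.08  0.41  1.47 -0.    1.26 -1.45]
```

View pics/s9.png

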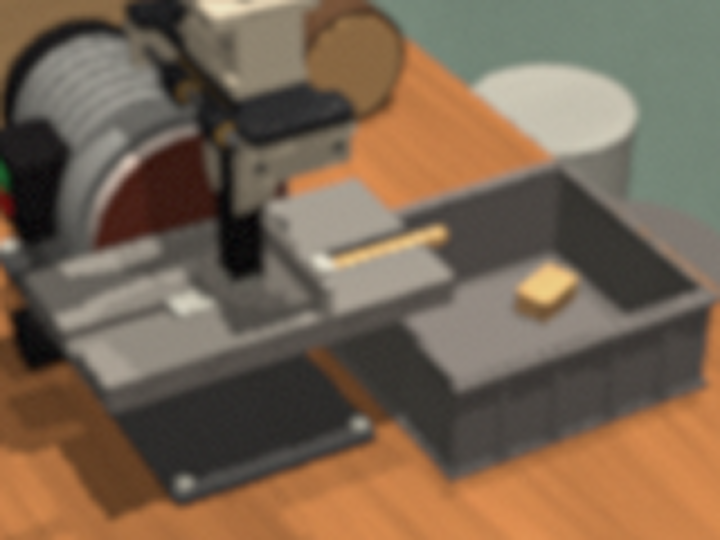

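>>> {"name": "arm_command", "arguments": {"increments": [0,0,0,-3,0,0,15,0,0,0,-6,0,0,15,0,0,0,-9,0,0,15,0,0,0,-12,0,0,15,0,0,0,-15,0,0,15,0,0,0,-18,0,0,15,0,0,0,-21,0,0,15,0,0,0,-24,0,0,15,0,0,0,-27,0,0,15,0,0,0,-30,0,0,15]}}

```text
clock: 14.65
tool_pos: [571.8, 117.7, 172.7]
ee_rot: [0.022, 1.0, -0.0, 0.0]
contact_force: [-2.6, 0.2, 1.6]
width: 25.0
```

Run:
```python
from h import *
st(); im=env.get_image('side'); crop(im,230,100,390,220,4.5,'pics/s10.png')
```

```text
t 14.65 pos [571.76 117.73 172.72] yawy 1.5272 z [ 8.e-04 -2.e-04 -1.e+00] F [-2.6  0.2  1.6] M [0.26 0.61 0.02] w 25.0 q [ 0.07  0.46  1.38 -0.    1.3  -1.46]
```

View pics/s10.png

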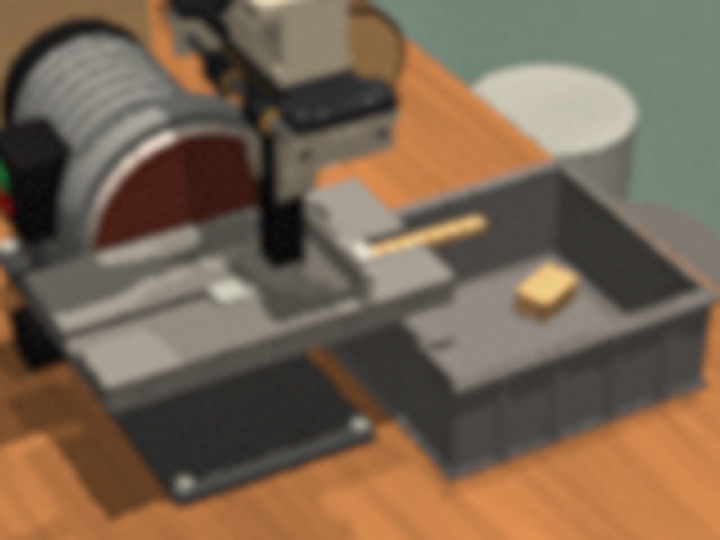

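>>> {"name": "arm_command", "arguments": {"increments": [0,0.001,0,-3,0,0,15,0,0.001,0,-6,0,0,15,0,0.001,0,-9,0,0,15,0,0.001,0,-12,0,0,15,0,0.001,0,-14,0,0,15,0,0.001,0,-16,0,0,15,0,0.001,0,-18,0,0,15,0,0.001,0,-20,0,0,15,0,0.001,0,-20,0,0,15,0,0.001,0,-20,0,0,15]}}

```text
clock: 15.53
tool_pos: [592.5, 116.8, 172.6]
ee_rot: [0.022, 1.0, -0.0, 0.0]
contact_force: [-2.1, 0.5, 2.8]
width: 25.0
```

Run:
```python
from h import *
st(); im=env.get_image('side'); crop(im,230,100,390,220,4.5,'pics/s11.png')
im=env.get_image('top'); crop(im,195,60,305,260,3,'pics/t11.png')
```

```text
t 15.53 pos [592.52 116.75 172.58] yawy 1.5271 z [ 6.e-04 -2.e-04 -1.e+00] F [-2.1  0.5  2.8] M [0.23 0.46 0.08] w 25.0 q [ 0.07  0.5   1.32 -0.    1.32 -1.46]
```

View pics/s11.png

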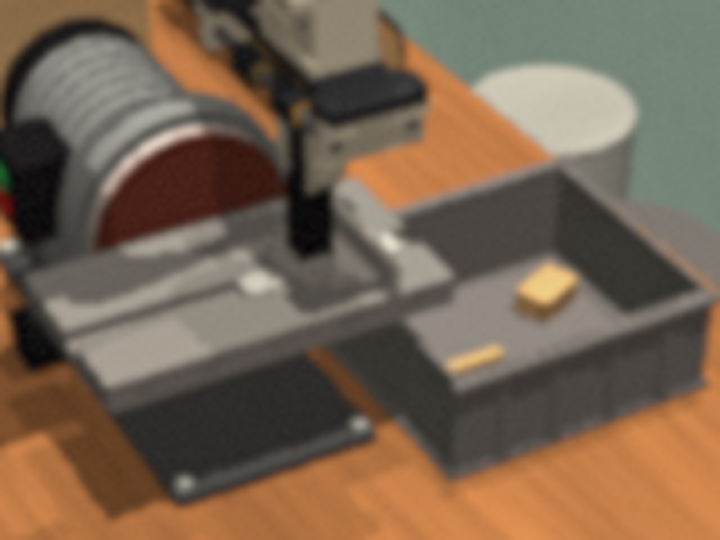

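View pics/t11.png

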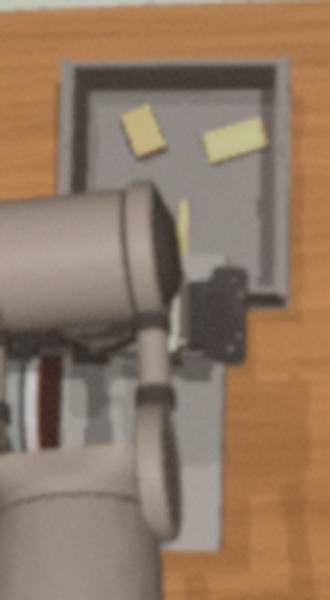

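>>> {"name": "arm_command", "arguments": {"increments": [0,0,0,0,0,-0.2,26,0,0,0,0,0,-0.2,32,0,0,0,0,0,-0.2,45,0,0,0,0,0,-0.2,56,0,0,0,0,0,-0.2,56,0,0,0,0,0,-0.2,56,0,0,0,0,0,-0.2,56]}}

```text
clock: 16.22
tool_pos: [592.6, 116.7, 172.8]
ee_rot: [0.022, 1.0, -0.0, 0.0]
contact_force: [-0.8, 0.6, 0.6]
width: 55.4
```

Run:
```python
from h import *
st()
```

```text
t 16.22 pos [592.59 116.71 172.77] yawy 1.527 z [ 1.e-03 -2.e-04 -1.e+00] F [-0.8  0.6  0.6] M [0.02 0.02 0.02] w 55.4 q [ 0.07  0.5   1.32 -0.    1.32 -1.46]
```

Released cleanly. Next I lift straight up, then step back for a view.

>>> {"name": "arm_command", "arguments": {"increments": [0,0,0,0,0,-8,56,0,0,0,0,0,-20,56,0,0,0,0,0,-40,56,0,0,0,0,0,-65,56,0,0,0,0,0,-90,56,0,0,0,0,0,-120,56,0,0,0,0,0,-150,56,0,0,0,0,0,-170,56,0,0,0,0,0,-170,56]}}

```text
clock: 16.97
tool_pos: [593.8, 116.9, 348.7]
ee_rot: [0.022, 1.0, 0.0, 0.005]
contact_force: [0.3, 0.2, -0.7]
width: 56.2
```

>>> {"name": "arm_command", "arguments": {"increments": [0,0,0,20,-20,0,56,0,0,0,40,-50,0,56,0,0,0,60,-80,0,56,0,0,0,60,-110,0,56,0,0,0,60,-140,0,56,0,0,0,60,-170,0,56,0,0,0,60,-200,0,56,0,0,0,60,-220,0,56,0,0,0,60,-220,0,56]}}

```text
clock: 17.72
tool_pos: [523.6, -103.9, 347.1]
ee_rot: [0.024, 1.0, -0.0, 0.005]
contact_force: [0.8, 0.1, 0.3]
width: 56.1
```

Run:
```python
from h import *
st(); im=env.get_image('side');cv2.imwrite('pics/s12f.png',im); crop(im,230,100,390,220,4.5,'pics/s12.png')
im=env.get_image('top'); cv2.imwrite('pics/t12f.png',im); crop(im,195,60,305,260,3,'pics/t12.png')
im=env.get_image('wrist');cv2.imwrite('pics/w12.png',im)
```

```text
t 17.72 pos [ 523.62 -103.88  347.15] yawy 1.5229 z [ 9.4e-03 -6.0e-04 -1.0e+00] F [0.8 0.1 0.3] M [ 0.02 -0.01 -0.02] w 56.1 q [-0.34  0.29  1.18  0.    1.67 -1.86]
```

View pics/s12.png

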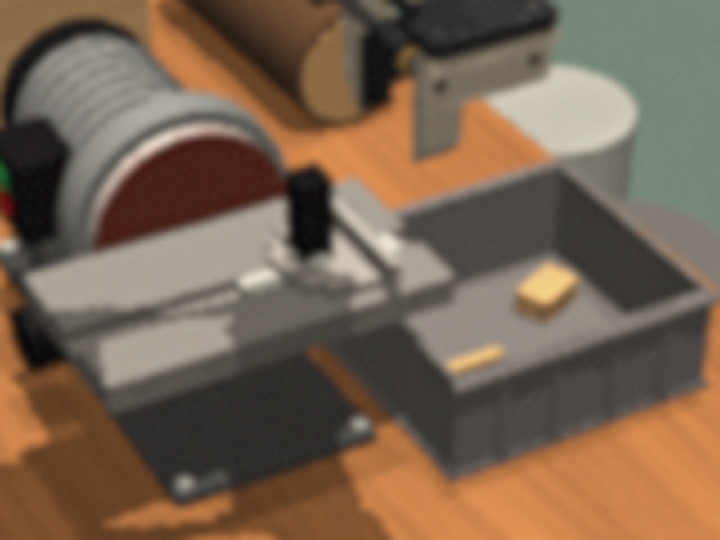

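View pics/t12.png

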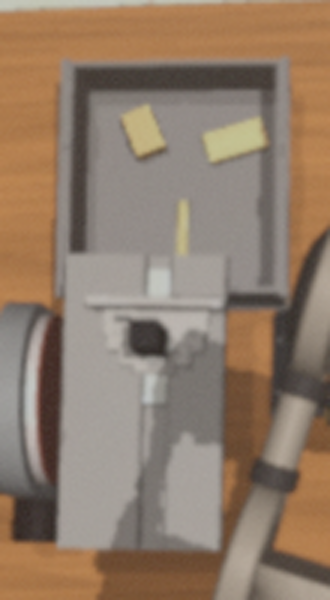

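View pics/t12f.png

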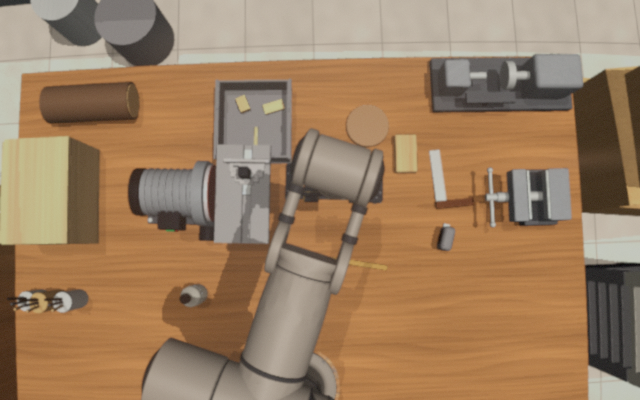

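View pics/w12.png

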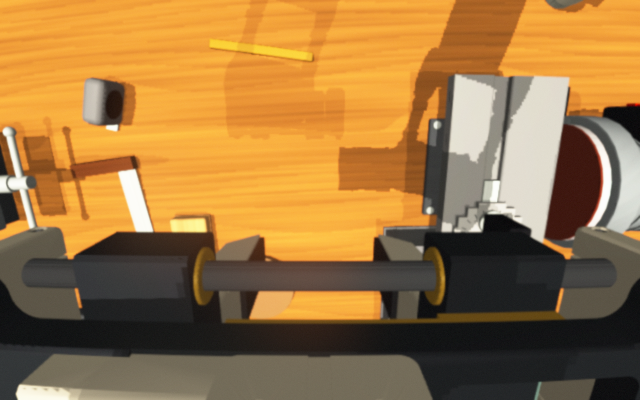

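Run:
```python
from h import *
pt=env.camera_params('top');ps=env.camera_params('side')
T=lambda x,y:(195+x/3,60+y/3); S=lambda x,y:(230+x/4.5,100+y/4.5)
for z in (5,13,25,40): print(z,'top far',unproj(pt,[T(183,200),T(182,252)],z)[:,:2].round(1).tolist(),'side',unproj(ps,[S(503,351),S(447,367)],z)[:,:2].round(1).tolist())
# scraps/box wall
print('box near wall top?',unproj(pt,[T(285,295),T(288,62)],88)[:,:2].round(1))
for X in ([672,60,88],[672,60,5],[671,54,140],[671,196,140]): print(X,((proj(ps,[X])[0]-[230,100])*4.5).round(0),((proj(pt,[X])[0]-[195,60])*3).round(0))
im=env.get_image('side'); crop(im,300,150,370,205,9,'pics/s13.png')
```

```text
5 top far [[750.5, 107.7], [699.0, 109.3]] side [[754.4, 104.0], [707.1, 109.1]]
13 top far [[748.6, 106.7], [697.4, 108.3]] side [[748.2, 95.4], [701.2, 100.5]]
25 top far [[745.8, 105.2], [695.0, 106.9]] side [[738.8, 82.5], [692.4, 87.5]]
40 top far [[742.3, 103.4], [692.0, 105.0]] side [[727.1, 66.4], [681.4, 71.3]]
box near wall top? [[639.8   5.3]
 [859.2  -1.9]]
[672, 60, 88] [446. 325.] [225. 262.]
[672, 60, 5] [443. 417.] [233. 278.]
[671, 54, 140] [452. 269.] [226. 252.]
[671, 196, 140] [346. 173.] [ 66. 257.]
```

View pics/s13.png

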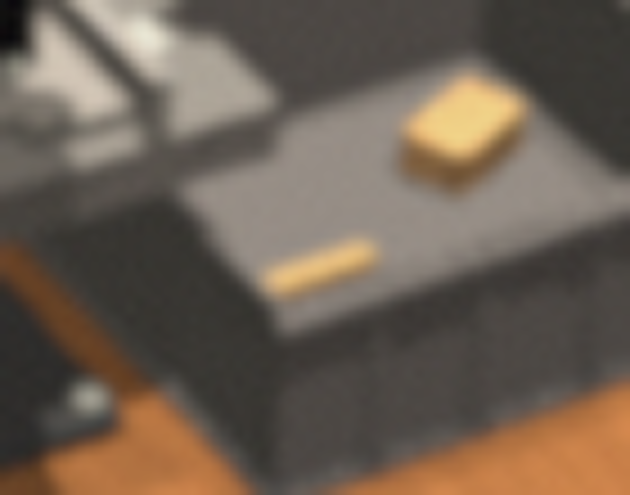

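Run:
```python
from h import *
print(env.job_done()); st()
```

```text
the job is handed in; nothing more can be done
None
the job is handed in; nothing more can be done
```

The strip is in the scrap box, the gauge is sitting fully down in the slot, and I handed the job in at about 18 s of the 64 s allowed.

- **Setting down:** I gripped the gauge by its handle and set the bar into the slot about 10 mm behind the strip. The slot came out about 0.043 rad askew in the world frame. The bar went in without touching the sides.
- **Pushing:** I slid the gauge about 160 mm at 24–36 mm/s, with readings of at most about 5 N along any axis at each stop. The strip tipped off the open end of the table and only the gauge ever touched it.
- **Releasing:** I let go, lifted straight up and moved the arm clear.

**Last checks:**
- **Strip:** the top and side views agree that its visible part lies at floor level, so it is flat. The hidden rear end, by its 90 mm length, is also inside the box.
- **Gauge:** the tool height at release was 172.8 mm against 172.5 mm expected for fully seated, and it is level, with the bar's nose about 10 mm short of the table's end.
- **Other things:** everything else looked in place in the last top and wrist views. The arm hides part of the pencil from above, but the wrist view shows all of it.

**One disagreement:** the top and wrist cameras differed by about 2–3 mm on where the slot lies sideways. I used the wrist camera, corrected by 0.55 mm from the view of the held bar, and the contact-free fit bore that out.

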